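Hold the spring clamp gaping around the amplifier board's edge

ROBOT

A 6-joint arm with a two-finger parallel gripper is mounted at the origin on the work surface. World frame = base frame: x ahead of the robot, y to its left, z up, the work surface at z = 0. Lengths are in m, angles in rad, forces in N, time in s.
With the tool pointing down it reaches from about 0.375 to 0.9 m from the base axis. Payload 3.1 kg.
Tool frame: the origin (TCP) lies on the centre line of the jaws, within the pads' length; the fingertips stand 8 mm ahead of it and the grasp point (between the pads) lies 11 mm behind it; z points along the fingers, y is the line along which they close (so a half turn about z gives the same grasp; the last joint's range is limited). The gripper opens to 87 mm and grips with 3 to 60 N. Pads are 19 mm wide; open, the fingers measure 117 mm over their backs; the gripper's body (75 mm by 190 mm) begins 51 mm behind the grasp point.
Start: joints at [-1.337, 0.527, 1.433, -0, 1.181, -0.178], TCP at [0.25, -0.573, 0.231] pointing down, gripper open.
Joint ranges: [-3.08, 3.08], [-0.75, 2.2], [0.22, 2.44], [-1.43, 4.57], [0, 2.65], [-2.85, 2.85]. Speed limits (rad/s): [2.79, 2.79, 3.14, 3.14, 3.14, 3.14].

INTERFACE

Orientations are given as a unit quaternion [x, y, z, w].
In Python, from rig import robot gives the robot as it stands. The module is installed in compiled form; this text tells all that it offers.
- The arm moves only by the tool send_rows, never from a script. Its argument "increments" is one flat list of numbers, 7 for each row, row after row: the turn, a rotation vector about the world's x, y, z in rad, then the shift along the world's x, y, z in cm, then the opening, from 0 (shut) to 1 (fully open). A call has 1 to 20 rows; each row shifts and turns the commanded pose from where the row before left it; what a row does not reach is not made up. A row lasts 1/12 s, in which the tool goes at most 41.7 mm and 7.16 degrees, less where a joint would pass 70% of its speed; a pose out of reach is approached as far as the arm can. A call is refused whole if a number of a shift passes 4.17 or a number of a turn 0.125, either way. A call with a gripper value outside its range is refused whole. The fingers move at their own pace and stop on an object; "newtons" is the grip in N (left out, the last holds). Time passes only in rows, so rows that do not move let the fingers close. It gives the time, the measured TCP pose, the force, the opening and the grip force at its end, in the units of the state.
- robot.get_obs(): the state, without advancing time (a new reading comes with each control period).
- robot.camera(name): name is "side" or "top" or "wrist"; returns a dict with "image" (480x640x3 uint8, red, green, blue), "range_z" (480x640 float32, m along the optical axis (not along the pixel's ray), 0 where there is no reading), "fx", "fy", "cx", "cy" (pixels), "R" (3x3) and "t" (3): a world point X has camera coordinates R X + t. Camera axes: x right, y down, z forward; pixel columns grow to the right and rows downward; lengths in m; the calibration is good to about 2 mm. The wrist camera is an equidistant fisheye: a pixel r from the principal point sees the ray r / f radians off the axis. A picture is of the moment at which its call begins.
- robot.hand_in(): hands the job in; it is judged then, once.
The state is a dict: "time": time; "q": joint angles; "joint_velocities": joint speeds; "joint_torque": joint torques, N m; "position": TCP position; "tool_rot": TCP orientation; "ft_force": force on the tool from outside, world axes, zero at the start; "moment": the same for the moment, N m; "grip_width": finger opening in m; "grip_force": force on a finger pad.
Only numpy, scipy, OpenCV 4.12 (cv2) and the standard library are available. Lean on these libraries where they do the work, as an engineer would, in place of code of your own. Each camera call takes 0.05 s, during which the arm holds its last target. There are 200 camera calls.

TASK

Be my third hand: pick up the spring clamp by its handles, squeeze them so that its jaws gape wide (at least 15 mm at the tips), and hold it like that around the free upright edge of the amplifier board in the stand, one jaw on each side and well in past the edge but touching neither the board nor the stand, so that I can slide the heat sink's foot in before it bites. Finish while still holding the clamp squeezed open there, off the counter; do not let go. Do not knock the board or its stand on the way, and leave everything else on the counter where it is.

Things in the scene. Friction and masses are not known exactly. Their poses are not given: they have to be found in the camera images.
- clamp: Loose black nylon spring clamp lying on its side, 120 mm long, 22 mm tall, 65 g; two mirrored arms on an upright pin. This is the left arm (+y). Origin: underside, on the pin. Shut: +x is the mid line from pin to jaw tips, z up. Two flat-sided handles spread back from the pin, outsides 48 mm apart 40 mm behind it, 55 mm at 50 mm, 66 mm at their ends (66 mm behind).
- clamp_arm (a joint): Angle between the arms: 0 shut; 0.30 = 15 mm between the tips; 0.56 at the stop = 28 mm, handles then parallel, 28 mm over their outsides. The spring takes 6 N on each handle to begin, 12 N at the stop; a 20 to 30 N grip is firm. Both arms turn equally, so the mid line stays central between the fingers; pin and jaws creep some 6 mm ahead of them.
- jaw_left (a point): Tip of the left jaw, inner face of its rubber pad, at mid height (11 mm above the underside), 50 mm ahead of the pin. Pads reach 13 mm back from the tips; behind them the throat is free up to 11 mm ahead of the pin.
- jaw_right (a point): the same point on the right arm; the two points coincide when the clamp is shut
- clamp_pin (a point): on the pin's axis at mid height, 11 mm above the clamp's underside
- stand: Board stand, fixed, left or right (the magnet rack takes the other place): grey base plate 115 x 100 x 10 mm, aluminium bars and thumbscrews up to 38 mm high hold the board by its lower edge. Origin on the counter in the board's plane, 75 mm behind the free edge; x along the board away from that edge. The base begins 37 mm, the bars 62 mm behind the free edge.
- board: Amplifier circuit board upright in the stand, 125 mm long, 80 mm high, 2 mm thick, from 16 to 96 mm above the counter. Origin: lower edge, above the stand's origin; x along the board away from the free edge, y square to it, z up. The first 55 mm from the free edge are bare on both faces; parts further in stand out up to 23 mm on the +y face.
- board_edge (a point): middle of the board's free upright edge (the one towards the robot), 56 mm above the counter; axes as the board's, so the board lies on its +x side
- rack: white plastic slotted magnet rack, fixed, 90 x 104 x 39 mm, magnets reach 66 mm; origin under its centre; not part of the job
- magnet_a: loose ferrite ring magnet, 60 mm across, 12 mm thick, on edge in the rack; leave alone. Origin at its lowest point
- magnet_b: another such magnet; leave alone
- magnet_c: another such magnet; leave alone
- heat_sink: loose finned aluminium heat sink, 63 x 60 x 29 mm, on the far side between stand and rack; leave alone. Origin under it
- screwdriver: loose chrome ratchet screwdriver, 180 mm long, 28 mm high, lying on the right; leave alone. Origin under it near its middle, x towards the tip
- radio_knob: loose brown plastic radio knob, 34 mm across, 18 mm high, on the left; leave alone. Origin under it
- solder_reel: loose reel of solder, 54 mm across, 40 mm high, on the right; leave alone. Origin under it
Things that resemble listed ones, but are neither listed nor needed, are in the scene too. Of the things that look like the clamp, the larger one is meant.

How it is judged:
By the outcome, as a careful person would: the job done as asked, in the order asked, and still so for the second after the job is handed in, while the arm keeps its last pose, push and grip.
It also fails if it takes over 38 s, if anything falls off the work surface, if the arm or the gripper's body presses on something with over 40 N, if the wrist force passes 120 N, or if a joint passes its speed limit or range.

## Working session

There is one attempt and no reset: what is moved stays moved. The work goes in short steps, Python scripts to look and compute and a tool call to move; the robot and the scene stay as the last step left them, time stands still between calls to the robot, and variables do not carry over. Pictures are saved under pics/ and viewed, at most 10 in all, crops included, and the job is handed in when it is done.

Besides the shell and the picture viewer there is one more tool, called after "Call:" by a JSON object that holds its "name" and its "arguments". send_rows: Moves the arm, as the interface text tells. Its arguments: {"type":"object","properties":{"increments":{"type":"array"},"newtons":{"type":"number"}},"required":["increments"]}

```bash
mkdir -p pics; cat > h.py <<'E'
import numpy as np, cv2
from rig import robot
def shot(n,f):
    c=robot.camera(n); cv2.imwrite(f'pics/{f}.png',c['image'][:,:,::-1]); np.savez(f'pics/{f}.npz',**c); return c
def cloud(c):
    v,u=np.mgrid[:480,:640]; z=c['range_z']
    P=np.stack([(u-c['cx'])/c['fx']*z,(v-c['cy'])/c['fy']*z,z],-1)
    W=(P-c['t'])@c['R']; W[z==0]=np.nan; return W
E
python3 - <<'E'
from h import *
c=shot('top','top1'); W=cloud(c); print(c['fx'],c['t'],c['R'])
for p in [(240,320),(100,100),(400,500)]: print(p,W[p])
shot('side','side1'); print(robot.get_obs())
E
```

```text
554.9063567997747 [-0.04525651  0.56549979  1.26971369] [[-0.01234146 -0.99981028  0.01506945]
 [-0.99680091  0.01111136 -0.07914855]
 [ 0.07896609 -0.01599805 -0.99674892]]
(240, 320) [ 0.578378   -0.05858276 -0.00091362]
(100, 100) [ 0.9236031   0.46799965 -0.00391884]
(400, 500) [ 0.19981627 -0.47266408  0.00185975]
{'time': 0.1, 'q': array([-1.33752081e+00,  5.28410580e-01,  1.43379000e+00, -1.88064370e-05,
        1.18138870e+00, -1.78485197e-01]), 'joint_velocities': array([ 0.00039534, -0.00076849, -0.0055238 ,  0.00127781,  0.00106437,
        0.00087985]), 'joint_torque': array([ 9.95562630e-06, -4.40986061e+01, -1.77150089e+01,  6.34050323e-02,
        5.33802656e-02, -6.91568266e-05]), 'position': array([ 0.25001721, -0.57210307,  0.22964147]), 'tool_rot': array([ 9.78880174e-01,  2.04432405e-01, -3.60379217e-05, -9.97699885e-04]), 'ft_force': array([-0.31400634,  0.43491999, -0.06945236]), 'moment': array([-0.03467998, -0.03121665, -0.02644753]), 'grip_force': 0.0, 'grip_width': 0.08678524813272981}
```

View pics/top1.png

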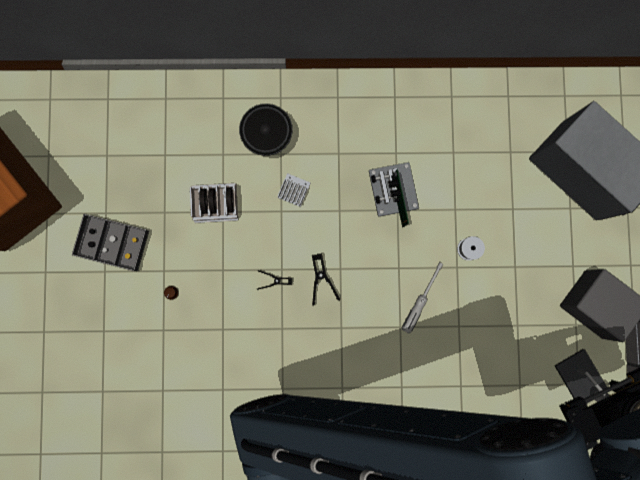

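View pics/side1.png

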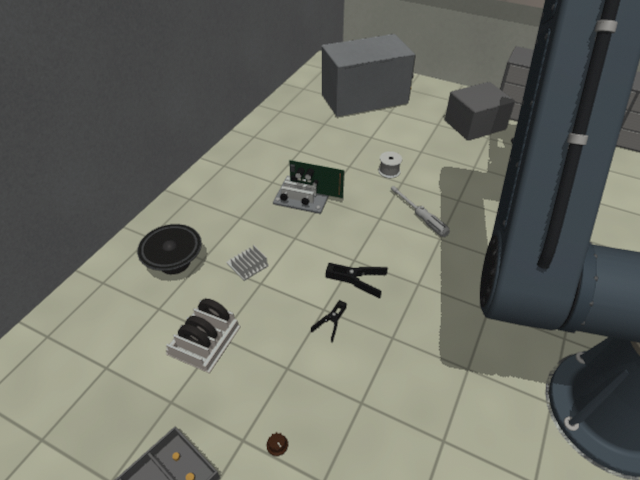

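The top view shows two clamp-like things: a large one at (322,280) and a small one at (275,281). The larger, about 120 mm long, is meant. The board is at (400,195), with its free edge near (405,225). I'll confirm this in an enlarged crop and measure both.

```bash
python3 - <<'E'
from h import *
c=dict(np.load('pics/top1.npz')); W=cloud(c)
im=c['image'][:,:,::-1]; cv2.imwrite('pics/crop1.png',cv2.resize(im[150:320,250:440],None,fx=3.5,fy=3.5,interpolation=cv2.INTER_CUBIC))
def blob(r0,r1,c0,c1,zl,zh):
    P=W[r0:r1,c0:c1].reshape(-1,3); P=P[(P[:,2]>zl)&(P[:,2]<zh)]; return P
P=blob(245,312,303,348,.012,.04)
print('clamp',len(P),P.min(0),P.max(0),np.median(P[:,2]))
S=blob(245,312,252,297,.008,.04);print('small',S.min(0),S.max(0))
for x in np.arange(P[:,0].min(),P[:,0].max(),.008):
    q=P[abs(P[:,0]-x)<.004]; y=np.sort(q[:,1]); 
    g=np.diff(y); 
    print('%.3f'%x,np.round([y[0],y[-1]],3), 'gap',np.round(g.max(),3) if len(g) else 0, np.round(y[g.argmax():g.argmax()+2],3))
B=blob(150,232,360,425,.085,.11); print('board top',len(B),B.min(0),B.max(0))
xy=B[:,:2]; m=xy.mean(0); u=np.linalg.svd(xy-m)[2][0]; u*=np.sign(u[0]); s=(xy-m)@u; n=np.array([-u[1],u[0]])
print(m,u,np.arctan2(u[1],u[0]),s.min(),s.max(),m+u*s.min(),m+u*s.max(),np.std((xy-m)@n))
# side cam
c=dict(np.load('pics/side1.npz')); W=cloud(c)
P=blob(250,300,320,392,.012,.04); print('side clamp',P.min(0),P.max(0))
B=blob(150,205,280,350,.05,.11); print('side board',B.min(0),B.max(0))
B=blob(150,205,280,350,.085,.11); 
xy=B[:,:2]; m=xy.mean(0); u=np.linalg.svd(xy-m)[2][0]; u*=np.sign(u[0]); s=(xy-m)@u
print(m,u,np.arctan2(u[1],u[0]),m+u*s.min(),m+u*s.max())
E
```

```text
clamp 329 [ 0.42578951 -0.1005185   0.01371789] [ 0.54648995 -0.0377383   0.02790135] 0.021721612418399046
small [ 0.45890719 -0.00148345  0.00852679] [0.53807327 0.08990973 0.02175716]
0.426 [-0.042 -0.038] gap 0.002 [-0.042 -0.04 ]
0.434 [-0.042 -0.038] gap 0.002 [-0.04  -0.038]
0.442 [-0.101 -0.04 ] gap 0.053 [-0.096 -0.043]
0.450 [-0.098 -0.04 ] gap 0.046 [-0.091 -0.045]
0.458 [-0.094 -0.04 ] gap 0.042 [-0.087 -0.045]
0.466 [-0.089 -0.043] gap 0.037 [-0.082 -0.045]
0.474 [-0.085 -0.043] gap 0.03 [-0.08 -0.05]
0.482 [-0.082 -0.043] gap 0.021 [-0.071 -0.05 ]
0.490 [-0.078 -0.045] gap 0.002 [-0.078 -0.076]
0.498 [-0.071 -0.046] gap 0.002 [-0.062 -0.059]
0.506 [-0.069 -0.046] gap 0.005 [-0.052 -0.048]
0.514 [-0.067 -0.043] gap 0.014 [-0.062 -0.048]
0.522 [-0.064 -0.041] gap 0.014 [-0.06  -0.046]
0.530 [-0.065 -0.041] gap 0.012 [-0.06  -0.048]
0.538 [-0.062 -0.039] gap 0.002 [-0.058 -0.055]
0.546 [-0.06  -0.044] gap 0.002 [-0.051 -0.048]
board top 170 [ 0.60550006 -0.25199476  0.08500569] [ 0.72641883 -0.21283913  0.10138324]
[ 0.67333803 -0.23519523] [0.97520472 0.22130465] 0.22315209302792102 -0.06979105494832613 0.05294545738292107 [ 0.60527746 -0.25064031] [ 0.72497069 -0.22347815] 0.006290487891668197
side clamp [ 0.42432968 -0.09817283  0.01204503] [ 0.54422892 -0.03224285  0.0240308 ]
side board [ 0.60327897 -0.25035012  0.05000305] [ 0.72714156 -0.20475407  0.09590913]
[ 0.66474748 -0.23597372] [0.98248858 0.18632282] 0.1874180878604657 [ 0.60367492 -0.24755575] [ 0.72572393 -0.22440991]
```

View pics/crop1.png

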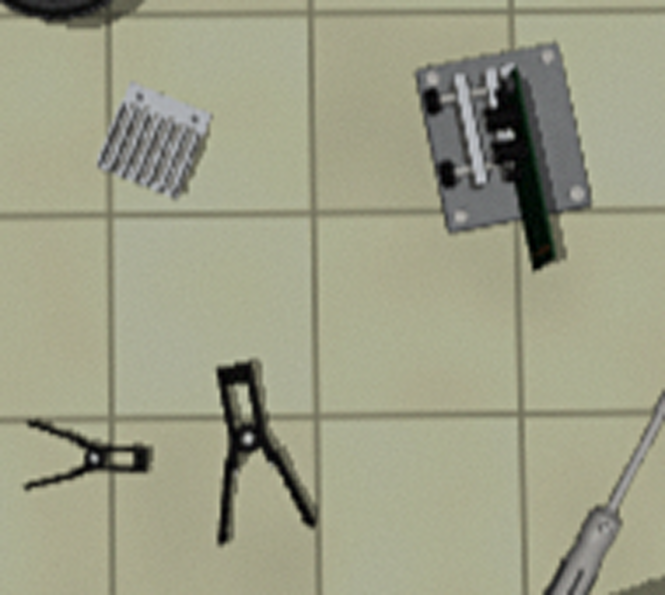

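The crop confirms it: the big clamp is at crop (245,440), the small lookalike at (95,458), and the board's free edge at crop (543,262). The big clamp measures 120 mm long, 63 mm across the handles and 22 mm high, which fits. Its pin is at about (0.496,-0.058), heading about 0.2. The board heading is also about 0.2. I'll move above the handles now.

Call:
{"name": "send_rows", "arguments": {"increments": [0, 0, -0.014, 1.34, 3.37, -0.3, 1, 0, 0, -0.014, 1.34, 3.37, -0.3, 1, 0, 0, -0.014, 1.34, 3.37, -0.3, 1, 0, 0, -0.014, 1.34, 3.37, -0.3, 1, 0, 0, -0.014, 1.34, 3.37, -0.3, 1, 0, 0, -0.014, 1.34, 3.37, -0.3, 1, 0, 0, -0.014, 1.34, 3.37, -0.3, 1, 0, 0, -0.014, 1.34, 3.37, -0.3, 1, 0, 0, -0.014, 1.34, 3.37, -0.3, 1, 0, 0, -0.014, 1.34, 3.37, -0.3, 1, 0, 0, -0.014, 1.34, 3.37, -0.3, 1, 0, 0, -0.014, 1.34, 3.37, -0.3, 1, 0, 0, -0.014, 1.34, 3.37, -0.3, 0.9, 0, 0, -0.014, 1.34, 3.37, -0.3, 0.9, 0, 0, -0.014, 1.34, 3.37, -0.3, 0.9, 0, 0, 0, 0, 0, 0, 0.9, 0, 0, 0, 0, 0, 0, 0.9, 0, 0, 0, 0, 0, 0, 0.9], "newtons": 10}}

```text
time: 1.6
position: [0.451, -0.0673, 0.1854]
tool_rot: [0.995, 0.101, -0.0, 0.0]
ft_force: [-0.2, -0.1, 0.6]
grip_width: 0.0784
grip_force: 0.0
```

```bash
cat >> h.py <<'E'
from scipy.spatial.transform import Rotation as Ro
def wcloud(c):
    v,u=np.mgrid[:480,:640]; z=c['range_z']; du=u-c['cx']; dv=v-c['cy']; r=np.hypot(du,dv)+1e-9; th=r/c['fx']
    k=np.tan(np.minimum(th,1.4))/r
    P=np.stack([du*k*z,dv*k*z,z],-1); W=(P-c['t'])@c['R']; W[(z==0)|(th>1.3)]=np.nan; return W
def st():
    o=robot.get_obs(); R=Ro.from_quat(o['tool_rot']).as_matrix()
    print('t',round(o['time'],2),'p',np.round(o['position'],4),'head',round(np.arctan2(R[1,0],R[0,0]),4),'z',np.round(R[:,2],3),'w',round(o['grip_width'],4),'F',round(o['grip_force'],1),np.round(o['ft_force'],1)); return o
E
python3 - <<'E'
from h import *
st(); c=shot('wrist','w1'); W=wcloud(c); print(c['fx'])
P=W.reshape(-1,3); P=P[(P[:,2]>.013)&(P[:,2]<.03)&(P[:,0]>.40)&(P[:,0]<.57)&(P[:,1]>-.12)&(P[:,1]<-.02)]
print(len(P),P.min(0),P.max(0),np.median(P[:,2]))
for x in np.arange(.42,.56,.01):
    q=P[abs(P[:,0]-x)<.003]; y=np.sort(q[:,1])
    if len(y)>2: g=np.diff(y); print('%.3f'%x,np.round([y[0],y[-1]],4),np.round(y[g.argmax():g.argmax()+2],4))
# board in top view, bare part only
c=dict(np.load('pics/top1.npz')); T=cloud(c).reshape(-1,3)
for zl in (.07,.085):
    B=T[(T[:,2]>zl)&(T[:,2]<.11)&(T[:,0]>.59)&(T[:,0]<.655)&(T[:,1]<-.2)&(T[:,1]>-.3)]
    f=cv2.fitLine(B[:,:2].astype(np.float32),cv2.DIST_HUBER,0,.01,.01).ravel(); print(len(B),f,np.arctan2(f[1],f[0]),B[:,0].min())
c=dict(np.load('pics/side1.npz')); T=cloud(c).reshape(-1,3)
B=T[(T[:,2]>.04)&(T[:,2]<.092)&(T[:,0]>.59)&(T[:,0]<.652)&(T[:,1]<-.2)&(T[:,1]>-.3)]
f=cv2.fitLine(B[:,:2].astype(np.float32),cv2.DIST_HUBER,0,.01,.01).ravel(); print('side',len(B),f,np.arctan2(f[1],f[0]),np.percentile(B[:,0],[0,1]))
E
```

```text
t 1.6 p [ 0.451  -0.0673  0.1854] head 0.203 z [-0. -0. -1.] w 0.0784 F 0.0 [-0.2 -0.1  0.6]
371.64829954431775
2384 [ 0.4256492  -0.09872486  0.01300539] [ 0.54608156 -0.03434304  0.02433412] 0.020024993088025404
0.430 [-0.0405 -0.0343] [-0.0375 -0.0372]
0.440 [-0.0987 -0.0358] [-0.091  -0.0411]
0.450 [-0.0951 -0.0366] [-0.0872 -0.0426]
0.460 [-0.0892 -0.0373] [-0.0827 -0.0434]
0.470 [-0.0842 -0.0387] [-0.0761 -0.0466]
0.480 [-0.0794 -0.0394] [-0.0678 -0.0485]
0.490 [-0.0738 -0.0426] [-0.0728 -0.0718]
0.500 [-0.0673 -0.0419] [-0.0648 -0.0646]
0.510 [-0.0652 -0.0399] [-0.0596 -0.046 ]
0.520 [-0.0623 -0.0378] [-0.0578 -0.0441]
0.530 [-0.0602 -0.0364] [-0.0557 -0.0531]
0.540 [-0.059  -0.0349] [-0.049  -0.0487]
74 [ 0.98398274  0.17826375  0.62519765 -0.24744326] 0.17922167 0.6055000579202812
46 [ 0.9853012   0.17082623  0.63251084 -0.24631655] 0.17166816 0.6055000579202812
side 398 [ 0.98400486  0.17814168  0.6278112  -0.24294332] 0.1790976 [0.60327897 0.604689  ]
```

View pics/w1.png

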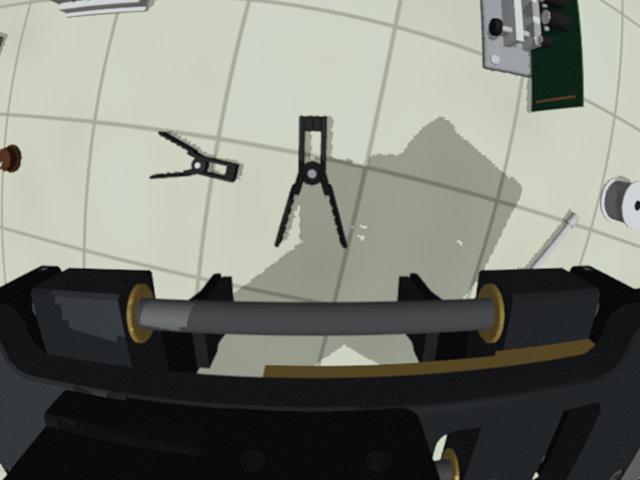

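The wrist view shows the clamp at (312,180), lined up between the open fingers, with the small clamp well to the left at (200,165). I'll descend.

Call:
{"name": "send_rows", "arguments": {"increments": [0, 0, 0, 0, 0.1, -2.5, 0.9, 0, 0, 0, 0, 0, -2.5, 0.9, 0, 0, 0, 0, 0, -2.5, 0.9, 0, 0, 0, 0, 0, -2.5, 0.9, 0, 0, 0, 0, 0, -2.5, 0.9, 0, 0, 0, 0, 0, -2, 0.9, 0, 0, 0, 0, 0, -1, 0.9, 0, 0, 0, 0, 0, -1, 0.9, 0, 0, 0, 0, 0, -0.9, 0.9, 0, 0, 0, 0, 0, 0, 0.9, 0, 0, 0, 0, 0, 0, 0.9]}}

```text
time: 2.57
position: [0.4511, -0.0668, 0.0115]
tool_rot: [0.995, 0.1, -0.0, -0.0]
ft_force: [-0.0, 0.6, -0.7]
grip_width: 0.0782
grip_force: 0.0
```

Call:
{"name": "send_rows", "arguments": {"increments": [0, 0, 0, 0, 0, 0, 0.6, 0, 0, 0, 0, 0, 0, 0.5, 0, 0, 0, 0, 0, 0, 0.4, 0, 0, 0, 0, 0, 0, 0.3, 0, 0, 0, 0, 0, 0, 0.2, 0, 0, 0, 0, 0, 0, 0.1, 0, 0, 0, 0, 0, 0, 0, 0, 0, 0, 0, 0, 0, 0, 0, 0, 0, 0, 0, 0, 0, 0, 0, 0, 0, 0, 0, 0, 0, 0, 0, 0, 0, 0, 0, 0, 0, 0, 0, 0, 0, 0], "newtons": 27}}

```text
time: 3.57
position: [0.4512, -0.0661, 0.0121]
tool_rot: [0.995, 0.101, 0.0, 0.0]
ft_force: [-1.4, 0.2, 6.9]
grip_width: 0.0275
grip_force: 26.8
```

```bash
python3 - <<'E'
from h import *
st(); c=shot('wrist','w2')
E
```

```text
t 3.57 p [ 0.4512 -0.0661  0.0121] head 0.2021 z [ 0. -0. -1.] w 0.0275 F 26.8 [-1.4  0.2  6.9]
```

View pics/w2.png

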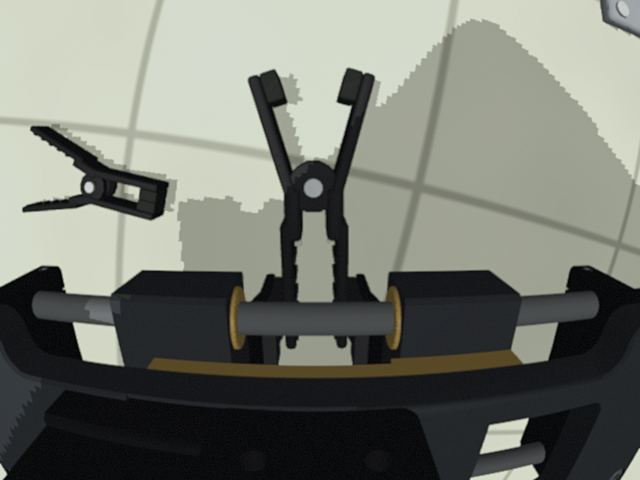

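The grip width is 27.5 mm, so the clamp is squeezed to its stop. In the picture the jaws gape at (272,88) and (352,88), the pin is at (313,187), and the clamp sits central and straight. I'll lift it and go to a staging point in front of the board edge.

Call:
{"name": "send_rows", "arguments": {"increments": [0, 0, 0, 0, 0, 0.5, 0, 0, 0, 0, 0, 0, 1, 0, 0, 0, 0, 0, 0, 1.5, 0, 0, 0, 0, 0, 0, 1.5, 0, 0, 0, 0, 0, 0, 1.5, 0, 0, 0, 0, 0, 0, 0.8, 0, 0, 0, -0.002, 0.1, -1, 0, 0, 0, 0, -0.002, 0.1, -1.8, 0, 0, 0, 0, -0.002, 0.1, -2, 0, 0, 0, 0, -0.002, 0.2, -2, 0, 0, 0, 0, -0.002, 0.2, -2, 0, 0, 0, 0, -0.002, 0.2, -2, 0, 0, 0, 0, -0.002, 0.2, -2, 0, 0, 0, 0, -0.002, 0.2, -2, 0, 0, 0, 0, -0.002, 0.2, -2, 0, 0, 0, 0, -0.002, 0.2, -2, 0, 0, 0, 0, -0.002, 0.1, -1.2, 0, 0, 0, 0, -0.002, 0.1, -0.8, 0, 0, 0, 0, 0, 0, 0, 0, 0, 0, 0, 0, 0, 0, 0, 0]}}

```text
time: 5.28
position: [0.4696, -0.2738, 0.0791]
tool_rot: [0.996, 0.088, -0.0, -0.001]
ft_force: [-0.4, 0.4, -0.1]
grip_width: 0.0275
grip_force: 26.8
```

```bash
python3 - <<'E'
from h import *
o=st(); c=shot('wrist','w3'); W=wcloud(c)
p=o['position']; h=.178; u=np.array([np.cos(h),np.sin(h)]); n=np.array([-u[1],u[0]])
P=W.reshape(-1,3); P=P[~np.isnan(P[:,0])]
B=P[(P[:,2]>.03)&(P[:,2]<.11)&(P[:,0]>.59)&(P[:,0]<.652)&(P[:,1]<-.2)&(P[:,1]>-.3)]
f=cv2.fitLine(B[:,:2].astype(np.float32),cv2.DIST_HUBER,0,.01,.01).ravel(); print('board',len(B),f,np.arctan2(f[1],f[0]),np.percentile(B[:,0],[0,1,5]))
Tp=B[B[:,2]>.09]; print('top pts',len(Tp)); 
if len(Tp)>5: f=cv2.fitLine(Tp[:,:2].astype(np.float32),cv2.DIST_HUBER,0,.01,.01).ravel(); print(f,np.arctan2(f[1],f[0]),Tp[:,0].min(),Tp[:,2].max())
# clamp in tool frame (ahead, left)
C=P[(P[:,2]>.06)&(P[:,2]<.11)]; d=(C[:,:2]-p[:2]); hh=np.arctan2(*Ro.from_quat(o['tool_rot']).as_matrix()[[1,0],0]); U=np.array([np.cos(hh),np.sin(hh)]); N=np.array([-U[1],U[0]])
a=d@U; l=d@N; m=(a>.03)&(a<.115)&(abs(l)<.04); a,l,z=a[m],l[m],C[m,2]
for s in np.arange(.04,.112,.008):
    q=np.sort(l[abs(a-s)<.003]); 
    if len(q)>2: g=np.diff(q); print(round(s,3),np.round([q[0],q[g.argmax()],q[g.argmax()+1],q[-1]],4))
print('tip',a.max(),np.median(z), z.max())
E
```

```text
t 5.28 p [ 0.4696 -0.2738  0.0791] head 0.1772 z [-0.001  0.001 -1.   ] w 0.0275 F 26.8 [-0.4  0.4 -0.1]
board 94 [ 0.9985235   0.05432163  0.60672486 -0.24916545] 0.054348387 [0.60435561 0.60436325 0.60446287]
top pts 0
0.04 [-0.0131 -0.0046 -0.003   0.0137]
0.048 [-0.0113 -0.001  -0.0006  0.0128]
0.056 [-0.0135 -0.0006 -0.0002  0.015 ]
0.064 [-0.0158  0.0057  0.0107  0.0173]
0.072 [-0.0178 -0.0112  0.013   0.0201]
0.08 [-0.0203 -0.0135  0.0154  0.0224]
0.088 [-0.0221 -0.0093  0.0117  0.0247]
0.096 [-0.0237 -0.0106  0.0133  0.0264]
tip 0.09994516382374634 0.0866347419768395 0.09101745895468537
```

View pics/w3.png

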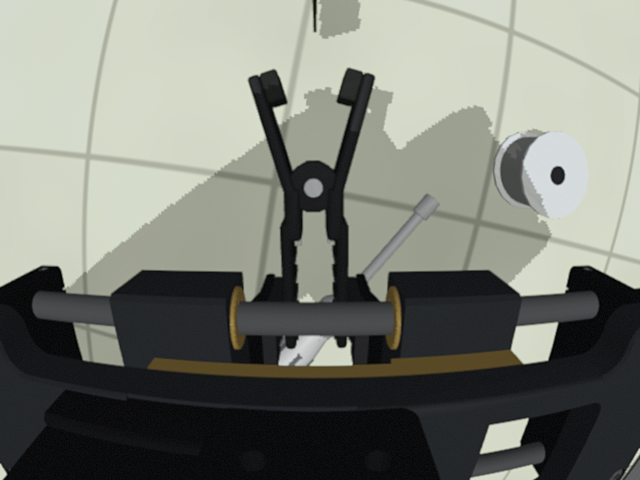

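The wrist view shows the board edge-on at (316,15), centred between the jaw tips at (272,88) and (352,88). The edge measures (0.604,-0.249), within 1 mm of the clamp's mid line. I'll lower to 60 mm and then advance 62 mm.

Call:
{"name": "send_rows", "arguments": {"increments": [0, 0, 0, 0, 0, -1, 0, 0, 0, 0, 0, 0, -0.9, 0, 0, 0, 0, 0.4, 0.07, 0, 0, 0, 0, 0, 0.6, 0.11, 0, 0, 0, 0, 0, 0.6, 0.11, 0, 0, 0, 0, 0, 0.6, 0.11, 0, 0, 0, 0, 0, 0.6, 0.11, 0, 0, 0, 0, 0, 0.6, 0.11, 0, 0, 0, 0, 0, 0.6, 0.11, 0, 0, 0, 0, 0, 0.6, 0.11, 0, 0, 0, 0, 0, 0.6, 0.11, 0, 0, 0, 0, 0, 0.5, 0.09, 0, 0, 0, 0, 0, 0.4, 0.06, 0, 0, 0, 0, 0, 0, 0, 0, 0, 0, 0, 0, 0, 0, 0, 0]}}

```text
time: 6.58
position: [0.5313, -0.2632, 0.0605]
tool_rot: [0.996, 0.089, -0.0, -0.0]
ft_force: [0.2, -0.3, -0.5]
grip_width: 0.0276
grip_force: 26.8
```

```bash
python3 - <<'E'
from h import *
o=st(); c=shot('wrist','w4'); t=shot('top','top2'); 
s=shot('side','side2')
a=c['image'][0:240,200:440,::-1]; b=t['image'][170:260,360:450,::-1]; d=s['image'][140:260,270:430,::-1]
r=lambda i,k:cv2.resize(i,None,fx=k,fy=k,interpolation=cv2.INTER_CUBIC)
A=r(a,400/240); B=r(b,400/90); cv2.imwrite('pics/fin.png',np.hstack([A[:400,:400],B[:400,:400]]))
E
```

```text
t 6.58 p [ 0.5313 -0.2632  0.0605] head 0.1781 z [-0.  0. -1.] w 0.0276 F 26.8 [ 0.2 -0.3 -0.5]
```

View pics/fin.png

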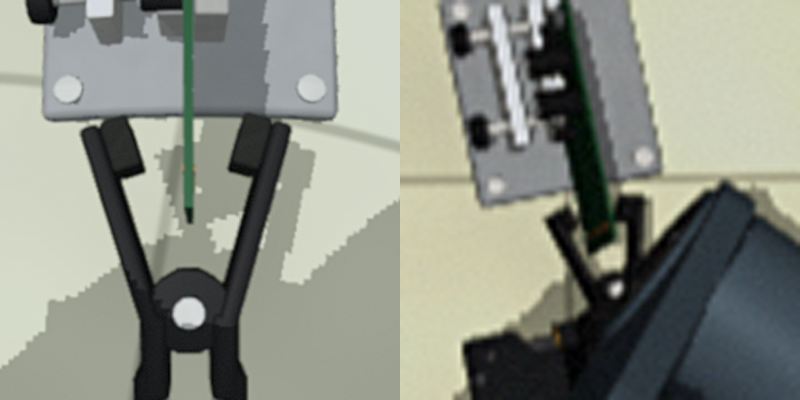

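View pics/side2.png

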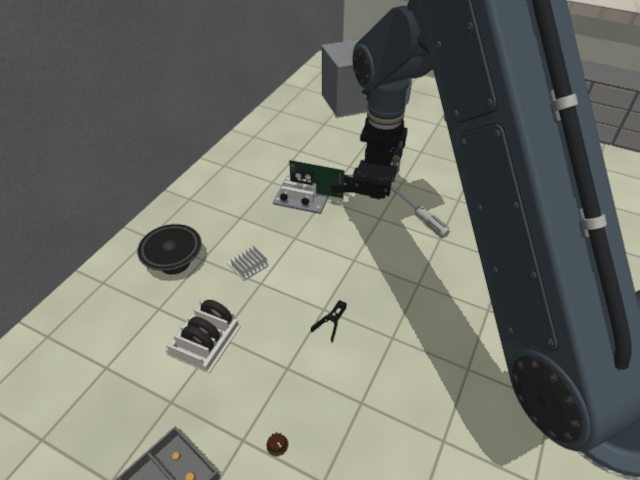

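The jaws straddle the board in both views. In the wrist crop the board is at x≈189 between pads at 140 and 233, and its edge lies past the pads and about 25 mm in, clear of the throat. The wrist force is near zero, the grip is 27 N and nothing else has moved. I'll hand in.

```bash
python3 -c "
from rig import robot
print(robot.hand_in())"
```

```text
the job is handed in; nothing more can be done
None
```

I handed the job in with the clamp held squeezed open to its stop (about 28 mm at the tips) around the board's free edge. The jaws are about 25 mm past the edge and centred, touching neither the board nor the stand.

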